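# Close up a row of floor tiles with the straightedge

### The job

Nudge the three loose floor tiles on the plywood board into one straight, closed row: each flat against the board's stop rail and pushed up side by side so that no gaps are left. Leave the aluminium straightedge lying on the board, rib up, flush along the front edges of the row and spanning all three tiles, and do not disturb the other things.

Things in the scene. Friction and masses are not known exactly. Their poses are not given: they have to be found in the camera images.
- board: plywood bench hook, fixed to the platform: board 240 mm deep (x) by 400 mm wide (y), 12 mm thick, its origin at the centre of its underside, x pointing from the near edge to the far edge, y left, z up. A stop rail 20 mm wide runs along the whole far edge and stands 14 mm above the board's top; the rail's straight inner face is at x = +100 mm
- tile_left: square grey stone-cast floor tile, 60 x 60 mm, 14 mm thick, lying on the board, at the start the leftmost (+y) of three equal tiles; its origin is the centre of its underside, x and y along its edges, z up
- tile_mid: square grey stone-cast floor tile, 60 x 60 mm, 14 mm thick, lying on the board, at the start the middle one of three equal tiles; its origin is the centre of its underside, x and y along its edges, z up
- tile_right: square grey stone-cast floor tile, 60 x 60 mm, 14 mm thick, lying on the board, at the start the rightmost (-y) of three equal tiles; its origin is the centre of its underside, x and y along its edges, z up
- straightedge: loose aluminium straightedge: a bar 260 mm long (along its y), 30 mm wide (x), 14 mm high, with an upright grip rib on its middle, 14 mm wide (x), 70 mm long (y), rising from 14 to 42 mm above the underside. Origin is the centre of the underside, z up. At the start it lies on the platform left or right of the board, about square to the rail
- pawn: maple chess pawn, 30 mm foot, 59 mm tall, on the near left corner of the board; bystander; its origin is the centre of its underside
- shrub: green plastic shrub cluster on a black disc, 40 mm across, 42 mm tall, on the near right corner of the board; bystander; its origin is the centre of its underside
- column: black resin ruined column on a 50 mm square foot, about 95 mm tall, standing in the tray; bystander; its origin is the centre of its underside
- tray: clear acrylic tray, 180 x 100 mm (x, y), 22 mm high, on the platform to one side of the board (across the board from the straightedge); bystander; its origin is the centre of its underside
- paint_pot: small glass jar, 44 mm across, 50 mm tall, standing in the tray; bystander; its origin is the centre of its underside
Things that resemble listed ones, but are neither listed nor needed, are in the scene too. What is shaped like the tile_left but purple is not meant.

How it is judged:
By the outcome, as a careful person would: the job done as asked, in the order asked, and still so for the second after the job is handed in, with the robot touching nothing.
It also fails if it takes over 64 s, if anything falls off the work surface, if the arm or the gripper's body presses on something with over 40 N, if the wrist force passes 120 N, or if a joint passes its speed limit or range.

### The arm

A 6-joint arm with a two-finger parallel gripper is mounted at the origin on the work surface. World frame = base frame: x ahead of the robot, y to its left, z up, the work surface at z = 0. Lengths are in m, angles in rad, forces in N, time in s.
With the tool pointing down it reaches from about 0.25 to 0.775 m from the base axis. Payload 4 kg.
Tool frame: the origin (TCP) lies at the very end of the fingers, on their centre line; the grasp point (between the pads) lies hold_point_z behind it (hold_point_z is the distance from the TCP to the grasp point, in m); z points along the fingers, y is the direction in which the jaws open and shut (so a half turn about z gives the same grasp; the last joint's range is limited). The gripper opens to 94 mm and grips with 3 to 60 N. Pads are 16 mm wide; open, the fingers measure 119 mm over their backs; the gripper's body (75 mm by 177 mm) begins 78 mm behind the grasp point.
Start: joints at [1.025, 0.087, 1.371, -0, 1.684, -0.103], TCP at [0.236, 0.497, 0.206] pointing down, gripper open.
Joint ranges: [-3.1, 3.1], [-0.76, 2.03], [0.27, 2.55], [-1.08, 4.22], [0.17, 2.65], [-2.57, 2.57]. Speed limits (rad/s): [2.79, 2.79, 3.14, 3.14, 3.14, 3.14].

### API

Orientations are given as [roll, pitch, yaw] about the fixed x, y, z axes, in that order (R = Rz(yaw) Ry(pitch) Rx(roll)).
In Python, from bench import * gives the robot as it stands.
- The arm moves only by the tool step_arm, never from a script. Its argument "increments" is text: rows parted by semicolons, each of 6 numbers parted by spaces: the shift along the tool's x, y, z in cm, then the turn, a rotation vector about the tool's x, y, z in rad. A call has 1 to 5 rows; each row shifts and turns the commanded pose from where the row before left it, along the tool's axes as they then stand; what a row does not reach is not made up. A row lasts 1/10 s, in which the tool goes at most 50 mm and 8.59 degrees, less where a joint would pass 70% of its speed; a pose out of reach is approached as far as the arm can. A call is refused whole if a number of a shift passes 5 or a number of a turn 0.15, either way. A call with a gripper value outside its range is refused whole. "claw" is the gripper's target within -1 to 1 (shut at 1, half-way at 0, fully open at -1), set as the call begins (left out, the last holds). The fingers move at their own pace and stop on an object; the grip force is fixed at half the most. Time passes only in rows, so rows that do not move let the fingers close. It gives the time, the measured TCP pose, the force and the opening at its end, in the units of the state.
- get_obs(): the state, without advancing time (a new reading comes with each control period).
- snapshot(name): name is "scene" or "top" or "wrist"; returns the picture (480x640x3 uint8, red, green, blue); there is no depth.
- calibration(name): a dict with "camera_matrix" (3x3 intrinsics, pixels), "k1" (the pictures are not rectified: a ray, as slopes to the right and down, at radius r is drawn at 1 + k1 r^2 times it, then the intrinsics apply), "eye" and "orientation" of the camera in the world; the wrist camera has in their place "tool_from_camera" (4x4, takes a point from camera to tool coordinates, whose origin is the TCP and whose axes are the flange's). Camera axes: x right, y up, looking along -z (the intrinsics and any distortion apply to the point x, -y, -z); pixel columns grow to the right and rows downward; lengths in m; the calibration is good to about 2 mm. A picture is of the moment at which its call begins: read the wrist's pose just before it. calibration takes no time and is no camera call.
- close_job(): hands the job in, once; it reports no verdict.
The state is a dict: "time": time; "joint_positions": joint angles; "qvel": joint speeds; "joint_torque": joint torques, N m; "tool_pos": TCP position; "ee_rot": TCP orientation; "wrist_force": force on the tool from outside, world axes, zero at the start; "wrist_torque": the same for the moment, N m; "width": finger opening in m.
Only numpy, scipy, OpenCV 4.12 (cv2) and the standard library are available. Lean on these libraries where they do the work, as an engineer would, in place of code of your own. Each camera call takes 0.05 s, during which the arm holds its last target. There are 200 camera calls.

## Working session

There is one attempt and no reset: what is moved stays moved. The work goes in short steps, Python scripts to look and compute and a tool call to move; the robot and the scene stay as the last step left them, time stands still between calls to the robot, and variables do not carry over. Pictures are saved under pics/ and viewed, about 8 in all and at most 12, crops included, and the job is handed in when it is done.

Besides the shell and the picture viewer there is one more tool, called after "Request:" in YAML: its name, and indented under it one key for each argument. step_arm: Moves the arm, as the interface text tells. Its arguments: {"type":"object","properties":{"increments":{"type":"string"},"claw":{"type":"number"}},"required":["increments"]}

```bash
mkdir -p pics; ls
python3 - <<'E'
from bench import *
import cv2
print(get_obs())
for n in("scene","top"):
    im=snapshot(n); cv2.imwrite(f"pics/{n}0.png",im[:,:,::-1]); print(n,calibration(n))
print(calibration("wrist"))
E
```

```text
pics
{'time': 0.0, 'joint_positions': array([ 1.02490664e+00,  8.79223801e-02,  1.37225566e+00,  3.65660242e-06,
        1.68357989e+00, -1.03133058e-01]), 'qvel': array([ 0.00041222, -0.00027318, -0.00039369,  0.00021045, -0.00014118,
       -0.00074362]), 'joint_torque': array([-2.72306686e-03, -3.40197015e+01, -3.02417600e+01,  7.12662097e-02,
        3.33180896e-02, -1.31437546e-04]), 'tool_pos': array([0.23537097, 0.49648568, 0.20432129]), 'ee_rot': array([-3.13943926e+00, -2.26530837e-04,  2.69883619e+00]), 'wrist_force': array([ 0.30758145,  0.62360875, -0.15299622]), 'wrist_torque': array([-0.00854361,  0.02444302, -0.0369344 ]), 'width': 0.09379878127013598}
scene {'camera_matrix': array([[480.70112848,   0.        , 316.70703969],
       [  0.        , 480.70112848, 240.07207259],
       [  0.        ,   0.        ,   1.        ]]), 'k1': -0.03711549855675371, 'eye': array([ 1.02394538, -0.43276252,  0.63160131]), 'orientation': array([0.84216242, 0.01120433, 0.82324199])}
top {'camera_matrix': array([[502.17109064,   0.        , 318.82369964],
       [  0.        , 502.17109064, 239.4318155 ],
       [  0.        ,   0.        ,   1.        ]]), 'k1': -0.09886500407169374, 'eye': array([ 0.46485736, -0.00621012,  0.95503484]), 'orientation': array([ 0.07230532, -0.01095973, -1.5403698 ])}
{'camera_matrix': array([[340.41082835,   0.        , 319.70919687],
       [  0.        , 340.41082835, 243.51441103],
       [  0.        ,   0.        ,   1.        ]]), 'k1': 0.01994225113952494, 'tool_from_camera': array([[-1.19927437e-03,  9.57313115e-01,  2.89050450e-01,
         8.51478902e-02],
       [ 9.99998583e-01,  1.48959040e-03, -7.84402001e-04,
        -8.77323505e-04],
       [-1.18148510e-03,  2.89049099e-01, -9.57313544e-01,
        -1.79734119e-01],
       [ 0.00000000e+00,  0.00000000e+00,  0.00000000e+00,
         1.00000000e+00]])}
```

View pics/top0.png

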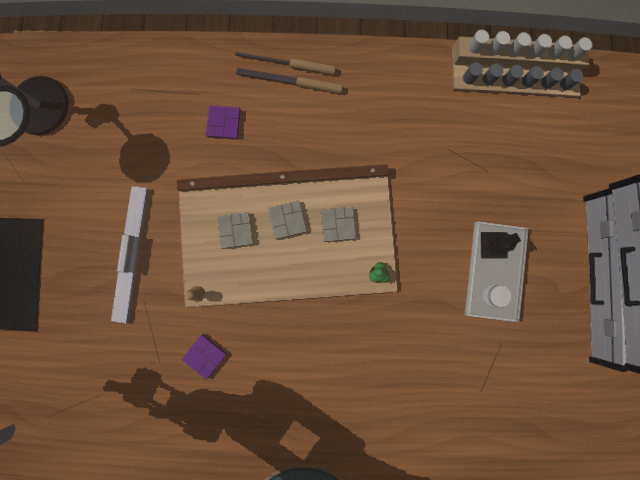

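View pics/scene0.png

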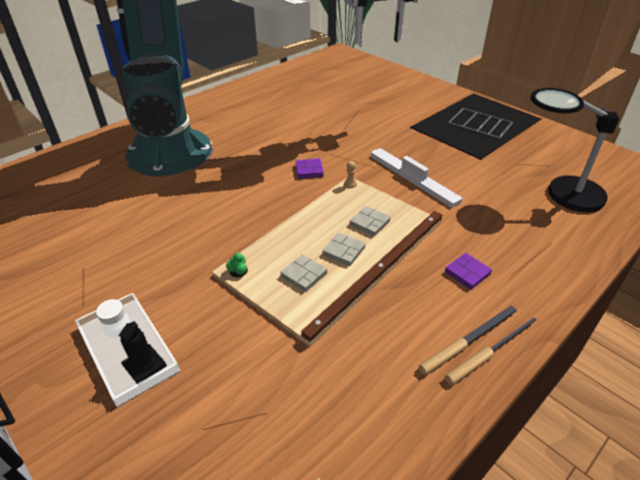

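```bash
cat > h.py <<'E'
from bench import *
import cv2, numpy as np
from scipy.spatial.transform import Rotation as R
def cam(n,obs=None):
    c=calibration(n)
    if n=="wrist":
        T=np.array(c["tool_from_camera"]); Rt=R.from_euler("xyz",obs["ee_rot"]).as_matrix()
        return c, Rt@T[:3,:3], Rt@T[:3,3]+obs["tool_pos"]
    return c, R.from_euler("xyz",c["orientation"]).as_matrix(), np.array(c["eye"])
def rays(cm,px):
    c,Rm,e=cm; px=np.asarray(px,float).reshape(-1,1,2)
    u=cv2.undistortPoints(px,c["camera_matrix"],np.array([c["k1"],0,0,0.]))[:,0]
    return e, np.c_[u[:,0],-u[:,1],-np.ones(len(u))]@Rm.T
def plane(cm,px,z):
    e,d=rays(cm,px); return e+d*((z-e[2])/d[:,2])[:,None]
def tri(cm1,p1,cm2,p2):
    e1,d1=rays(cm1,p1); e2,d2=rays(cm2,p2); out=[]
    for a,b in zip(d1,d2):
        s=np.linalg.lstsq(np.c_[a,-b],e2-e1,rcond=None)[0]
        A,B=e1+a*s[0],e2+b*s[1]; out.append(np.r_[(A+B)/2,np.linalg.norm(A-B)])
    return np.array(out)
def blobs(im,lo,hi,amin,roi=None):
    hsv=cv2.cvtColor(im,cv2.COLOR_RGB2HSV); m=cv2.inRange(hsv,np.array(lo),np.array(hi))
    if roi: k=np.zeros_like(m); x0,y0,x1,y1=roi; k[y0:y1,x0:x1]=1; m*=k
    m=cv2.morphologyEx(m,cv2.MORPH_CLOSE,np.ones((3,3)))
    cs=[c for c in cv2.findContours(m,cv2.RETR_EXTERNAL,cv2.CHAIN_APPROX_NONE)[0] if cv2.contourArea(c)>amin]
    return sorted(cs,key=lambda c:c[:,0,0].mean()),m
E
python3 - <<'E'
from h import *
import bench
print([n for n in dir(bench) if not n.startswith('_')], getattr(bench,'hold_point_z',None))
T=cv2.imread("pics/top0.png")[:,:,::-1].copy();S=cv2.imread("pics/scene0.png")[:,:,::-1].copy()
for im,pts in((T,[(236,230),(225,222),(220,122),(136,215),(130,255),(300,190),(300,182),(250,270)]),(S,[(370,220),(344,250),(303,272),(412,168),(430,185),(330,200)])):
    hsv=cv2.cvtColor(im,cv2.COLOR_RGB2HSV)
    print([(p,hsv[p[1],p[0]].tolist()) for p in pts])
a=cv2.resize(T[170:335,100:400],None,fx=2.6,fy=2.6,interpolation=cv2.INTER_CUBIC)
cv2.imwrite("pics/c1.png",a[:,:,::-1])
a=cv2.resize(S[130:350,210:470],None,fx=2.7,fy=2.7,interpolation=cv2.INTER_CUBIC)
cv2.imwrite("pics/c2.png",a[:,:,::-1])
E
```

```text
['IKError', 'calibration', 'close_job', 'get_obs', 'hold_point_z', 'snapshot'] 0.0188
[((236, 230), [20, 31, 124]), ((225, 222), [23, 35, 118]), ((220, 122), [141, 134, 112]), ((136, 215), [160, 9, 167]), ((130, 255), [11, 28, 72]), ((300, 190), [16, 95, 161]), ((300, 182), [15, 92, 86]), ((250, 270), [16, 93, 143])]
[((370, 220), [25, 25, 190]), ((344, 250), [25, 25, 184]), ((303, 272), [27, 24, 188]), ((412, 168), [150, 11, 96]), ((430, 185), [160, 3, 234]), ((330, 200), [18, 85, 236])]
```

View pics/c1.png

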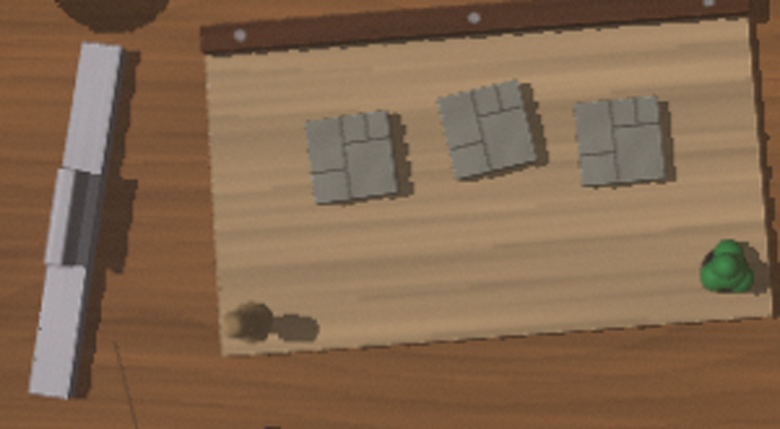

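View pics/c2.png

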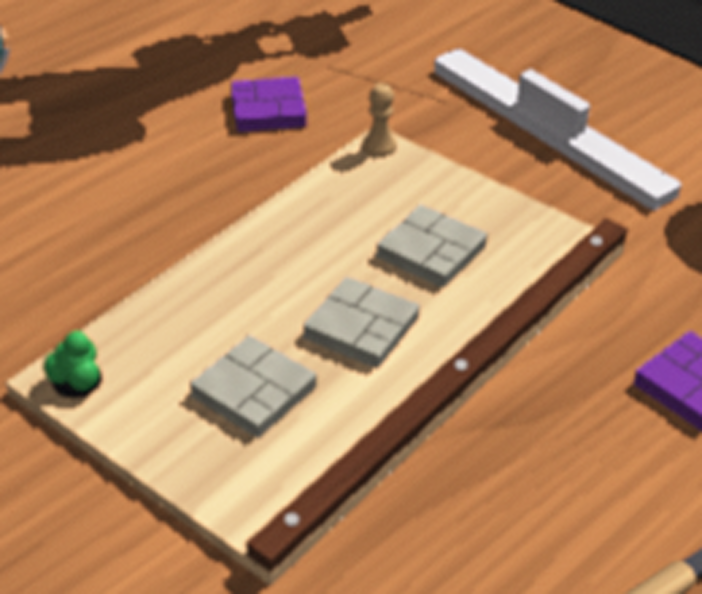

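Run:
```python
from h import *
np.set_printoptions(precision=4,suppress=True)
t=lambda l:np.array(l)/2.6+[100,170]
s=lambda l:np.array(l)/2.7+[210,130]
ct,cs=cam("top"),cam("scene")
print("tileL",tri(ct,t([(305,120),(388,111),(400,193),(315,204)]),cs,s([(486,240),(440,276),(377,246),(421,206)])))
print("tileR",tri(ct,t([(574,103),(657,96),(664,182),(583,186)]),cs,s([(316,380),(258,427),(192,384),(250,338)])))
print("tileM",tri(ct,t([(438,98),(519,81),(539,160),(460,180)]),cs,s([(418,316),(374,355),(305,318),(352,280)])))
print("bar",tri(ct,t([(83,43),(122,46),(70,398),(30,392)]),cs,s([(680,183),(655,197),(435,66),(458,50)])))
print("rib",tri(ct,t([(64.5,169),(53,264.5)]),cs,s([(582,109),(526,73)])))
print("screws/rail",tri(ct,t([(240,36),(474,18),(709,2)]),cs,s([(597,241),(461,365),(292,519)])))
print("board",tri(ct,t([(224,355),(770,317)]),cs,s([(385,130),(12,384)])))
T=cv2.imread("pics/top0.png")[:,:,::-1].copy()
c,m=blobs(T,(0,0,90),(45,50,255),300,(180,185,395,300))
for k in c:
    P=plane(ct,k[:,0],.026)[:,:2].astype(np.float32); r=cv2.minAreaRect(P*1000); print("tile",r)
# rail lower edge: gradient along columns
hsv=cv2.cvtColor(T,cv2.COLOR_RGB2HSV)[:,:,2].astype(float)
e=[]
for x in range(195,380,4):
    col=cv2.GaussianBlur(hsv[165:200,x-1:x+2].mean(1).reshape(-1,1),(1,3),0)[:,0]; g=np.diff(col); i=g.argmax()
    e.append((x,165+i+.5))
for z in(.012,.026):
    P=plane(ct,e,z); vx,vy,x0,y0=cv2.fitLine(P[:,:2].astype(np.float32),cv2.DIST_HUBER,0,.001,.001).ravel()
    print("rail z",z,"ang",np.degrees(np.arctan2(vx/-vy,1)) ,"x at y=0",x0-y0*vx/vy)
c,m=blobs(T,(0,0,85),(180,22,255),300,(105,180,160,330))
for k in c:
    P=plane(ct,k[:,0],.014)[:,:2].astype(np.float32); print("bar",cv2.minAreaRect(P*1000))
```

```text
tileL [[0.571  0.1777 0.02   0.0009]
 [0.5789 0.1174 0.0255 0.0014]
 [0.5219 0.1084 0.0239 0.006 ]
 [0.5115 0.1684 0.0232 0.0042]]
tileR [[ 0.5896 -0.0156  0.0207  0.0019]
 [ 0.5966 -0.0743  0.0245  0.0037]
 [ 0.5357 -0.08    0.0221  0.0065]
 [ 0.5304 -0.0229  0.0228  0.0043]]
tileM [[0.5905 0.0827 0.0165 0.0013]
 [0.6035 0.0244 0.0267 0.0021]
 [0.5482 0.0101 0.032  0.007 ]
 [0.534  0.0675 0.0227 0.0102]]
bar [[0.6251 0.3478 0.014  0.0038]
 [0.623  0.3176 0.015  0.0028]
 [0.3649 0.3467 0.0056 0.0046]
 [0.3684 0.3738 0.0126 0.0037]]
rib [[0.5286 0.345  0.0391 0.0002]
 [0.462  0.3508 0.0402 0.0047]]
screws/rail [[ 0.6314  0.2282  0.0259  0.0046]
 [ 0.6489  0.059   0.0262  0.0036]
 [ 0.6662 -0.1101  0.0267  0.0041]]
board [[ 0.4031  0.2365  0.0065  0.0122]
 [ 0.4409 -0.1604  0.0084  0.0067]]
tile ((545.4196166992188, 142.43701171875), (59.272125244140625, 59.35545349121094), 9.929862022399902)
tile ((568.16259765625, 46.12622833251953), (59.18410110473633, 59.10736846923828), 15.078889846801758)
tile ((562.9143676757812, -49.166473388671875), (59.09941101074219, 59.49612045288086), 7.397672176361084)
rail z 0.012 ang 5.9837823 x at y=0 0.64294446
rail z 0.026 ang 5.9837823 x at y=0 0.640291
bar ((495.05224609375, 346.50341796875), (32.16651916503906, 257.5788269042969), 84.38802337646484)
```

```bash
cat >> h.py <<'E'
BY=0.104
def b2w(u,v): return np.array([u*np.cos(BY)-v*np.sin(BY), u*np.sin(BY)+v*np.cos(BY)])
def w2b(x,y): return np.array([x*np.cos(BY)+y*np.sin(BY), -x*np.sin(BY)+y*np.cos(BY)])
def plan(wps,step=4.5,start=None):
    """wps: list of (x,y,z,yaw); prints rows from measured pose"""
    o=get_obs(); p=o["tool_pos"]; r=R.from_euler("xyz",o["ee_rot"])
    print("at",p.round(4),o["ee_rot"].round(4),"bd",w2b(*p[:2]).round(4),"w",round(o["width"],4),"t",round(o["time"],2),"F",o["wrist_force"].round(1))
    for w in wps:
        q=np.array(w[:3]); t=R.from_euler("xyz",[np.pi,0,w[3]])
        rv=(r.inv()*t).as_rotvec(); n=int(max(1,np.ceil(np.linalg.norm(q-p)*100/step),np.ceil(np.abs(rv).max()/.145)))
        rows=[]
        for i in range(n):
            d=r.inv().apply((q-p)/n)*100; rows.append(" ".join(f"{x:.2f}" for x in d)+" "+" ".join(f"{x:.3f}" for x in rv/n))
            r=r*R.from_rotvec(rv/n)
        p=q
        for i in range(0,n,5): print("  ;".join(rows[i:i+5]))
        print("--")
E
python3 - <<'E'
from h import *
plan([(.495,.347,.12,3.042)])
E
```

```text
at [0.2354 0.4965 0.2044] [-3.1397e+00 -2.0000e-04  2.6988e+00] bd [0.2857 0.4694] w 0.0936 t 0.1 F [-0.  -1.1  0.6]
-4.27 -0.34 1.21 -0.000 -0.000 -0.049  ;-4.24 -0.55 1.21 -0.000 -0.000 -0.049  ;-4.21 -0.76 1.21 -0.000 -0.000 -0.049  ;-4.17 -0.96 1.21 -0.000 -0.000 -0.049  ;-4.12 -1.17 1.21 -0.000 -0.000 -0.049
-4.06 -1.37 1.21 -0.000 -0.000 -0.049  ;-3.98 -1.56 1.21 -0.000 -0.000 -0.049
--
```

Request:
step_arm:
  increments: "-4.27 -0.34 1.2 0 0 -0.049; -4.24 -0.55 1.2 0 0 -0.049; -4.21 -0.76 1.2 0 0 -0.049; -4.17 -0.96 1.2 0 0 -0.049; -4.12 -1.17 1.2 0 0 -0.049"
  claw: 0

```text
time: 0.6
tool_pos: [0.4221, 0.3889, 0.1444]
ee_rot: [-3.141, -0.001, 2.946]
wrist_force: [0.1, 1.5, -0.6]
width: 0.0572
```

Request:
step_arm:
  increments: "-4.06 -1.37 1.2 0 0 -0.049; -3.98 -1.56 1.2 0 0 -0.049; 0 0 0 0 0 0; 0 0 0 0 0 0"

```text
time: 1.0
tool_pos: [0.4951, 0.3466, 0.1202]
ee_rot: [-3.141, -0.003, 3.039]
wrist_force: [-1.8, -0.0, 0.3]
width: 0.0472
```

Run:
```python
from h import *
np.set_printoptions(precision=4,suppress=True)
plan([(.495,.347,.018,3.042)])
o=get_obs(); im=snapshot("wrist"); cv2.imwrite("pics/w1.png",im[:,:,::-1]); np.save("o1.npy",o)
T=snapshot("top"); cv2.imwrite("pics/top1.png",T[:,:,::-1])
```

```text
at [0.4951 0.3466 0.1202] [-3.1406 -0.0026  3.0394] bd [0.5284 0.2933] w 0.0472 t 1.0 F [-1.8 -0.   0.3]
-0.00 0.02 3.41 -0.000 -0.001 -0.001  ;0.00 0.02 3.41 -0.000 -0.001 -0.001  ;0.00 0.01 3.41 -0.000 -0.001 -0.001
--
```

View pics/w1.png

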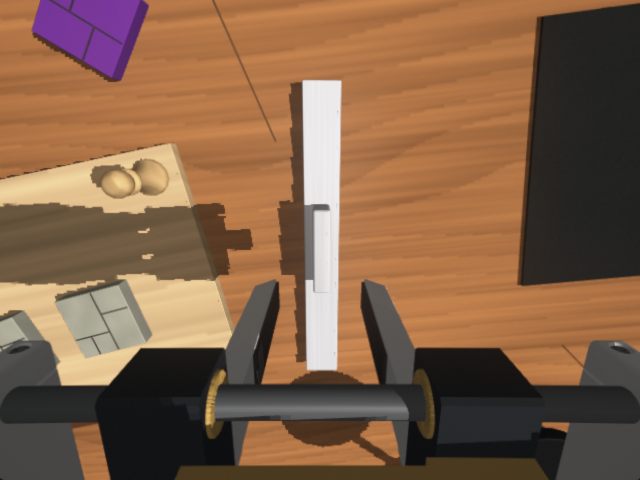

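Run:
```python
from h import *
np.set_printoptions(precision=4,suppress=True)
o=np.load("o1.npy",allow_pickle=True).item(); w=cam("wrist",o)
P=plane(w,[(321.5,208),(322.5,291)],.042); print("rib",P,P.mean(0))
P=plane(w,[(303,81),(340.5,81),(338,369.5),(307,369.5)],.014); print("bar",P,P.mean(0)); d=P[:2].mean(0)-P[2:].mean(0); print(np.arctan2(d[1],d[0]),np.linalg.norm(d))
# two-place height: rib top from wrist vs top
t=np.array([(64.5,169),(53,264.5)])/2.6+[100,170]
print(tri(cam("top"),t[::-1],w,[(321.5,208),(322.5,291)]))
```

```text
rib [[0.4593 0.3511 0.042 ]
 [0.5284 0.3449 0.042 ]] [0.4939 0.348  0.042 ]
bar [[0.3655 0.3466 0.014 ]
 [0.3685 0.3751 0.014 ]
 [0.6264 0.3505 0.014 ]
 [0.6232 0.3202 0.014 ]] [0.4959 0.3481 0.014 ]
3.042795857318635 0.2591005756754025
[[0.4605 0.351  0.0352 0.0002]
 [0.5287 0.3446 0.0407 0.0008]]
```

Request:
step_arm:
  increments: "0 0.05 3.4 0 0 -0.003; 0 0.05 3.4 0 0 0; 0 0.04 2.6 0 0 0; 0 0 0.8 0 0 0; 0 0 0 0 0 0"

```text
time: 1.6
tool_pos: [0.4938, 0.3493, 0.0188]
ee_rot: [-3.141, -0.002, 3.047]
wrist_force: [0.6, -0.2, 0.2]
width: 0.0471
```

Request:
step_arm:
  increments: "0 0 0 0 0 0; 0 0 0 0 0 0; 0 0 0 0 0 0; 0 0 0 0 0 0; 0 0 0 0 0 0"
  claw: 1

```text
time: 2.1
tool_pos: [0.4959, 0.3485, 0.0204]
ee_rot: [-3.141, 0.001, 3.044]
wrist_force: [0.1, -1.0, 3.6]
width: 0.0134
```

Run:
```python
from h import *
p=get_obs()["tool_pos"]
a=b2w(.480,-.0115); print(a)
plan([(p[0],p[1],.12,3.04),(.43,.13,.12,1.675),(*a,.10,1.675),(*a,.032,1.675)])
```

```text
[0.47860034 0.0383922 ]
at [0.4959 0.3485 0.0204] [-3.1415e+00  1.1000e-03  3.0445e+00] bd [0.5294 0.2951] w 0.0134 t 2.1 F [ 0.1 -1.   3.6]
-0.00 -0.00 -3.32 -0.000 0.000 0.001  ;-0.00 -0.00 -3.32 -0.000 0.000 0.001  ;-0.00 -0.00 -3.32 -0.000 0.000 0.001
--
0.43 -2.24 -0.00 -0.000 -0.000 0.137  ;0.12 -2.28 -0.00 -0.000 -0.000 0.137  ;-0.19 -2.27 -0.00 -0.000 -0.000 0.137  ;-0.49 -2.23 -0.00 -0.000 -0.000 0.137  ;-0.79 -2.14 -0.00 -0.000 -0.000 0.137
-1.08 -2.01 -0.00 -0.000 -0.000 0.137  ;-1.34 -1.85 -0.00 -0.000 -0.000 0.137  ;-1.58 -1.65 -0.00 -0.000 -0.000 0.137  ;-1.79 -1.42 -0.00 -0.000 -0.000 0.137  ;-1.96 -1.16 -0.00 -0.000 -0.000 0.137
--
-3.21 1.29 0.67 0.000 0.000 -0.000  ;-3.21 1.29 0.67 0.000 0.000 -0.000  ;-3.21 1.29 0.67 0.000 0.000 -0.000
--
-0.00 -0.00 3.40 0.000 -0.000 -0.000  ;-0.00 -0.00 3.40 0.000 -0.000 -0.000
--
```

Request:
step_arm:
  increments: "0 0 -2.5 0 0 0; 0 0 -3.7 0 0 0; 0 0 -3.8 0 0 0"

```text
time: 2.4
tool_pos: [0.4942, 0.3481, 0.1186]
ee_rot: [-3.139, -0.004, 3.045]
wrist_force: [1.4, -0.4, -2.7]
width: 0.014
```

Request:
step_arm:
  increments: "0.43 -2.24 0 0 0 0.137; 0.12 -2.28 0 0 0 0.137; -0.19 -2.27 0 0 0 0.137; -0.49 -2.23 0 0 0 0.137; -0.79 -2.14 0 0 0 0.137"

```text
time: 2.9
tool_pos: [0.462, 0.2384, 0.1186]
ee_rot: [-3.14, -0.001, 2.354]
wrist_force: [0.3, -1.0, -2.8]
width: 0.0138
```

Request:
step_arm:
  increments: "-1.08 -2.01 0 0 0 0.137; -1.34 -1.85 0 0 0 0.137; -1.58 -1.65 0 0 0 0.137; -1.79 -1.42 0 0 0 0.137; -1.96 -1.16 0 0 0 0.137"

```text
time: 3.4
tool_pos: [0.4292, 0.1292, 0.1187]
ee_rot: [-3.14, -0.0, 1.669]
wrist_force: [0.2, -0.7, -2.8]
width: 0.0137
```

Request:
step_arm:
  increments: "-3.21 1.29 0.67 0 0 0; -3.21 1.29 0.67 0 0 0; -3.21 1.29 0.67 0 0 0; 0 0 0 0 0 0; 0 0 0 0 0 0"

```text
time: 3.9
tool_pos: [0.478, 0.038, 0.0985]
ee_rot: [-3.139, -0.001, 1.673]
wrist_force: [0.2, -0.9, -2.0]
width: 0.0136
```

Run:
```python
from h import *
a=b2w(.480,-.0115)
plan([(*a,.036,1.675)])
o=get_obs(); im=snapshot("wrist"); cv2.imwrite("pics/w2.png",im[:,:,::-1]); np.save("o2.npy",o)
T=snapshot("top"); cv2.imwrite("pics/top2.png",T[:,:,::-1])
S=snapshot("scene")
a=cv2.resize(T[150:330,90:410],None,fx=2,fy=2); b=cv2.resize(S[100:350,180:500],(640,500)); b=cv2.resize(b,(400,312))
cv2.imwrite("pics/c3.png",np.vstack([a[:,:,::-1],np.hstack([cv2.resize(im,(320,240)),cv2.resize(S[100:350,180:500],(320,240))])[:,:,::-1]]))
```

```text
at [0.478  0.038  0.0985] [-3.1394e+00 -1.2000e-03  1.6729e+00] bd [ 0.4793 -0.0118] w 0.0136 t 3.9 F [ 0.2 -0.9 -2. ]
0.01 0.04 3.12 -0.001 -0.001 -0.001  ;0.01 0.04 3.12 -0.001 -0.001 -0.001
--
```

View pics/c3.png

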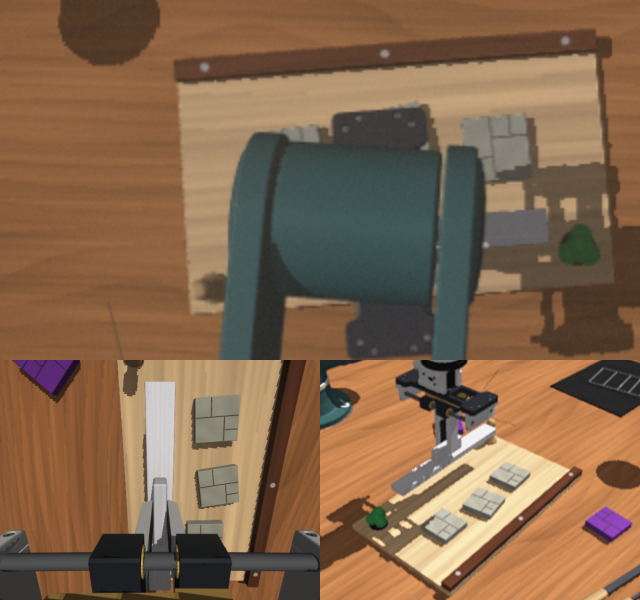

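Run:
```python
from h import *
np.set_printoptions(precision=4,suppress=True)
T=cv2.imread("pics/top0.png")[:,:,::-1].copy()
c,_=blobs(T,(35,80,20),(90,255,255),30,(350,240,400,300))
for k in c:
    P=plane(cam("top"),k[:,0],.035); b=np.array([w2b(*p[:2]) for p in P]); print("shrub u,v min/max",b.min(0),b.max(0))
w=cam("wrist",np.load("o2.npy",allow_pickle=True).item())
P=plane(w,[(388,796/2),(476,792/2),(388,796/2-1)],.026)
a=b2w(.492,-.009); plan([(*a,.04,1.675)])
# bar left end in wrist view: underside about tcp-.0195, top at +.014
P=plane(w,[(292,43),(346,43)],.0985-.0195+.014); print([w2b(*p[:2]) for p in P])
```

```text
shrub u,v min/max [ 0.4407 -0.1932] [ 0.4781 -0.156 ]
at [0.4781 0.0392 0.0993] [-3.1414 -0.0006  1.6759] bd [ 0.4796 -0.0106] w 0.0138 t 4.05 F [-0.2  0.8 -3.3]
0.08 0.62 2.97 -0.000 -0.000 0.000  ;0.08 0.62 2.97 -0.000 -0.000 0.000
--
[array([0.4655, 0.1172]), array([0.4915, 0.1171])]
```

Request:
step_arm:
  increments: "0.08 0.62 3 0 0 0; 0.08 0.62 3 0 0 0; 0 0 0.4 0 0 0; 0 0 0.3 0 0 0; 0 0 0 0 0 0"

```text
time: 4.55
tool_pos: [0.491, 0.0417, 0.0333]
ee_rot: [3.141, 0.0, 1.676]
wrist_force: [-0.4, -0.1, -2.1]
width: 0.0138
```

Run:
```python
from h import *
for _ in range(2): plan([])
o=get_obs();
```

```text
at [0.491  0.0417 0.0333] [3.1406 0.     1.6756] bd [ 0.4926 -0.0095] w 0.0138 t 4.55 F [-0.4 -0.1 -2.1]
at [0.491  0.0417 0.0333] [3.1406 0.     1.6756] bd [ 0.4926 -0.0095] w 0.0138 t 4.55 F [-0.4 -0.1 -2.1]
```

Request:
step_arm:
  increments: "0 0 0.1 0 0 0; 0 0 0 0 0 0; 0 0 0 0 0 0"

```text
time: 4.85
tool_pos: [0.4913, 0.0412, 0.0324]
ee_rot: [3.14, 0.0, 1.675]
wrist_force: [-0.1, -0.0, -1.1]
width: 0.0141
```

Request:
step_arm:
  increments: "0 0 0.05 0 0 0; 0 0 0 0 0 0; 0 0 0 0 0 0"

```text
time: 5.15
tool_pos: [0.4914, 0.0412, 0.0323]
ee_rot: [3.14, 0.0, 1.675]
wrist_force: [-1.8, 0.9, 5.8]
width: 0.0135
```

Request:
step_arm:
  increments: "0 0.8 -0.03 0 0 0; 0 1 0 0 0 0; 0 1 0 0 0 0; 0 1 0 0 0 0; 0 1 0 0 0 0"

```text
time: 5.65
tool_pos: [0.5363, 0.0458, 0.0324]
ee_rot: [-3.136, 0.0, 1.675]
wrist_force: [-9.1, -0.6, 11.5]
width: 0.0136
```

Request:
step_arm:
  increments: "0 0.8 0 0 0 0; 0 0.5 0 0 0 0; 0 0.3 0 0 0 0; 0 0.2 0 0 0 0; 0 0 0 0 0 0"

```text
time: 6.15
tool_pos: [0.5545, 0.0477, 0.0324]
ee_rot: [-3.137, 0.0, 1.675]
wrist_force: [-7.5, -0.7, 8.7]
width: 0.0134
```

Run:
```python
from h import *
plan([])
```

```text
at [0.5545 0.0477 0.0324] [-3.1369e+00  3.0000e-04  1.6747e+00] bd [ 0.5565 -0.0101] w 0.0134 t 6.15 F [-7.5 -0.7  8.7]
```

Request:
step_arm:
  increments: "0 0.3 -0.03 0 0 0; 0 0.2 0 0 0 0; 0 0.1 0 0 0 0; 0 0.1 0 0 0 0; 0 0 0 0 0 0"

```text
time: 6.65
tool_pos: [0.5613, 0.0484, 0.0324]
ee_rot: [-3.137, 0.0, 1.675]
wrist_force: [-7.6, -0.5, 8.7]
width: 0.0136
```

Request:
step_arm:
  increments: "0 0.1 0 0 0 0; 0 0.05 0 0 0 0; 0 0 0 0 0 0"

```text
time: 6.95
tool_pos: [0.5627, 0.0486, 0.0324]
ee_rot: [-3.137, 0.0, 1.675]
wrist_force: [-8.5, -1.2, 7.5]
width: 0.0139
```

Request:
step_arm:
  increments: "0 0.08 0 0 0 0; 0 0.08 0 0 0 0; 0 0 0 0 0 0"

```text
time: 7.25
tool_pos: [0.5643, 0.0487, 0.0324]
ee_rot: [-3.137, 0.0, 1.675]
wrist_force: [-7.9, -0.7, 7.8]
width: 0.0134
```

Request:
step_arm:
  increments: "0 0.08 0 0 0 0; 0 0 0 0 0 0"

```text
time: 7.45
tool_pos: [0.5649, 0.0488, 0.0324]
ee_rot: [-3.136, 0.0, 1.675]
wrist_force: [-8.0, -0.2, 7.7]
width: 0.0137
```

Request:
step_arm:
  increments: "0 0.1 0 0 0 0; 0 0.1 0 0 0 0; 0 0 0 0 0 0"

```text
time: 7.75
tool_pos: [0.5652, 0.0488, 0.0325]
ee_rot: [-3.132, 0.0, 1.675]
wrist_force: [-12.3, -1.0, 11.7]
width: 0.0137
```

Run:
```python
from h import *
plan([])
o=get_obs(); im=snapshot("wrist"); cv2.imwrite("pics/w3.png",im[:,:,::-1]); np.save("o3.npy",o)
```

```text
at [0.5652 0.0488 0.0325] [-3.1321e+00  5.0000e-04  1.6748e+00] bd [ 0.5672 -0.0102] w 0.0137 t 7.75 F [-12.3  -1.   11.7]
```

View pics/w3.png

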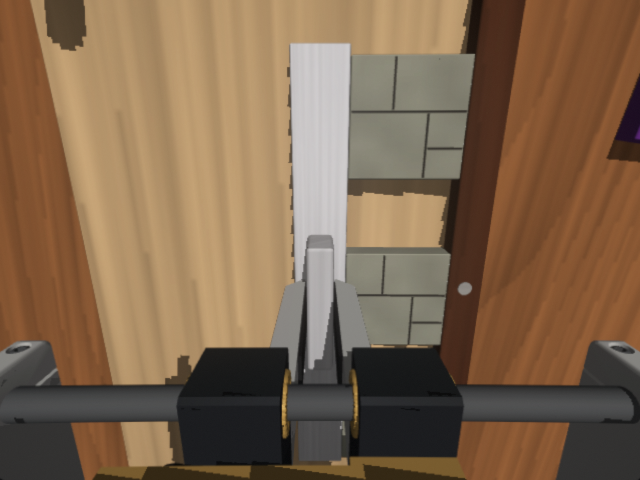

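Request:
step_arm:
  increments: "0 -0.15 0 0 0 0; 0 0 0 0 0 0; 0 0 0 0 0 0"

```text
time: 8.1
tool_pos: [0.5651, 0.0487, 0.0324]
ee_rot: [-3.136, 0.0, 1.675]
wrist_force: [-8.2, -1.4, 8.8]
width: 0.0134
```

Request:
step_arm:
  increments: "0 0 0 0 0 0; 0 0 0 0 0 0; 0 0 0 0 0 0"
  claw: 0.3

```text
time: 8.4
tool_pos: [0.5682, 0.0493, 0.0315]
ee_rot: [3.14, -0.0, 1.675]
wrist_force: [0.0, -0.1, 0.0]
width: 0.0321
```

Request:
step_arm:
  increments: "0 0 -2 0 0 0; 0 0 -3 0 0 0; 0 0 -3.5 0 0 0; 0 0 0 0 0 0"

```text
time: 8.8
tool_pos: [0.5717, 0.0493, 0.1226]
ee_rot: [3.13, 0.001, 1.675]
wrist_force: [1.2, -0.1, 1.0]
width: 0.0329
```

Run:
```python
from h import *
np.set_printoptions(precision=4,suppress=True)
w=cam("wrist",np.load("o3.npy",allow_pickle=True).item())
for n,p,z in(("L outer",(410,55),.026),("L inner",(405,179),.026),("M outer top",(400,252),.026),("M inner",(400,345),.026),("bar end",(320,45),.026),("rail in",(474,56),.026),("seam",(349,120),.026)):
    print(n,w2b(*plane(w,p,z)[0,:2]))
a=b2w(.610,.142); plan([(*a,.12,1.675),(*a,.05,1.675),(*a,.018,1.675)])
```

```text
L outer [0.6103 0.1136]
L inner [0.6123 0.0543]
M outer top [0.6124 0.013 ]
M inner [ 0.6163 -0.0481]
bar end [0.5666 0.1181]
rail in [0.6411 0.1129]
seam [0.5814 0.0842]
at [0.5717 0.0493 0.1226] [3.1296 0.0012 1.6748] bd [ 0.5738 -0.0103] w 0.0329 t 8.8 F [ 1.2 -0.1  1. ]
3.81 0.91 0.07 0.003 0.000 -0.000  ;3.81 0.91 0.07 0.003 0.000 -0.000  ;3.81 0.91 0.07 0.003 0.000 -0.000  ;3.81 0.91 0.07 0.003 0.000 -0.000
--
-0.00 -0.00 3.50 -0.000 -0.000 -0.000  ;-0.00 -0.00 3.50 -0.000 -0.000 -0.000
--
-0.00 -0.00 3.20 0.000 -0.000 -0.000
--
```

Request:
step_arm:
  increments: "3.8 0.9 0 0.002 0 0; 3.8 0.9 0 0.002 0 0; 3.8 0.9 0 0.002 0 0; 3.8 0.9 0 0.002 0 0; 0 0 0 0 0 0"
  claw: 1

```text
time: 9.3
tool_pos: [0.5874, 0.2087, 0.1147]
ee_rot: [-3.133, -0.002, 1.68]
wrist_force: [0.1, -0.6, 0.3]
width: 0.0005
```

Request:
step_arm:
  increments: "0 0 3.5 0 0 0; 0 0 3.5 0 0 0; 0 0 0 0 0 0; 0 0 0 0 0 0"

```text
time: 9.7
tool_pos: [0.5865, 0.2034, 0.0454]
ee_rot: [-3.131, 0.0, 1.674]
wrist_force: [-0.3, 1.0, 1.0]
width: 0.0008
```

Run:
```python
from h import *
a=b2w(.610,.142); b=b2w(.610,.080);plan([(*a,.018,1.675),(*b,.018,1.675)])
```

```text
at [0.5865 0.2034 0.0454] [-3.1311e+00  5.0000e-04  1.6742e+00] bd [0.6045 0.1414] w 0.0008 t 9.7 F [-0.3  1.   1. ]
0.06 0.58 2.73 -0.010 0.000 -0.001
--
-3.10 -0.00 -0.00 -0.000 -0.000 -0.000  ;-3.10 -0.00 -0.00 -0.000 -0.000 -0.000
--
```

Request:
step_arm:
  increments: "0 0.55 2 -0.01 0 0; 0 0 0.7 0 0 0; 0 0 0 0 0 0; -1 0 0 0 0 0; -1 0 0 0 0 0"

```text
time: 10.2
tool_pos: [0.5955, 0.1844, 0.0209]
ee_rot: [3.137, -0.0, 1.675]
wrist_force: [-0.2, 1.6, 0.8]
width: 0.0005
```

Request:
step_arm:
  increments: "-0.7 0 0 0 0 0; -0.7 0 0 0 0 0; -0.7 0 0 0 0 0; -0.7 0 0 0 0 0; 0 0 0 0 0 0"

```text
time: 10.7
tool_pos: [0.5976, 0.1557, 0.0193]
ee_rot: [3.14, 0.001, 1.674]
wrist_force: [-0.5, 0.0, 0.3]
width: 0.0005
```

Run:
```python
from h import *
plan([])
```

```text
at [0.5976 0.1557 0.0193] [3.1398e+00 8.0000e-04 1.6737e+00] bd [0.6105 0.0928] w 0.0005 t 10.7 F [-0.5  0.   0.3]
```

Request:
step_arm:
  increments: "-0.5 0 0 0 0 0; -0.4 0 0 0 0 0; -0.3 0 0 0 0 0; -0.2 0 0 0 0 0; 0 0 0 0 0 0"

```text
time: 11.2
tool_pos: [0.5988, 0.1426, 0.0192]
ee_rot: [3.14, 0.0, 1.675]
wrist_force: [0.6, 0.2, 1.1]
width: 0.0003
```

Request:
step_arm:
  increments: "0.8 0 0 0 0 0; 0.5 0 -3 0 0 0; 0 0 -4 0 0 0; 0 0 -2.5 0 0 0; 0 0 0 0 0 0"

```text
time: 11.7
tool_pos: [0.6004, 0.1572, 0.12]
ee_rot: [3.129, -0.001, 1.676]
wrist_force: [0.2, -0.2, 0.2]
width: 0.0006
```

Run:
```python
from h import *
a=b2w(.610,-.170); plan([(*a,.115,1.675),(*a,.019,1.675)])
o=get_obs(); im=snapshot("wrist"); cv2.imwrite("pics/w4.png",im[:,:,::-1]); np.save("o4.npy",o)
```

```text
at [0.6004 0.1572 0.12  ] [ 3.1292e+00 -7.0000e-04  1.6755e+00] bd [0.6135 0.094 ] w 0.0006 t 11.7 F [ 0.2 -0.2  0.2]
-4.40 -0.06 0.08 0.002 -0.000 0.000  ;-4.40 -0.06 0.08 0.002 -0.000 0.000  ;-4.40 -0.06 0.08 0.002 -0.000 0.000  ;-4.40 -0.06 0.08 0.002 -0.000 0.000  ;-4.40 -0.06 0.08 0.002 -0.000 0.000
-4.40 -0.06 0.08 0.002 -0.000 0.000
--
0.00 -0.00 3.20 0.000 0.000 0.000  ;0.00 -0.00 3.20 0.000 0.000 0.000  ;0.00 -0.00 3.20 0.000 0.000 0.000
--
```

Request:
step_arm:
  increments: "-4.4 -0.06 0 0 0 0; -4.4 -0.06 0 0 0 0; -4.4 -0.06 0 0 0 0; -4.4 -0.06 0 0 0 0; -4.4 -0.06 0 0 0 0"

```text
time: 12.25
tool_pos: [0.6159, -0.0643, 0.1114]
ee_rot: [-3.139, -0.001, 1.675]
wrist_force: [-0.1, 0.4, -0.4]
width: 0.0008
```

Request:
step_arm:
  increments: "-4.4 -0.06 0 0 0 0; 0 0 2 0 0 0; 0 0 3 0 0 0; 0 0 2 0 0 0; 0 0 0 0 0 0"

```text
time: 12.75
tool_pos: [0.6169, -0.1059, 0.0373]
ee_rot: [-3.132, -0.005, 1.674]
wrist_force: [0.2, -0.5, 0.2]
width: 0.0006
```

Run:
```python
from h import *
np.set_printoptions(precision=4,suppress=True)
T=snapshot("top"); cv2.imwrite("pics/top3.png",T[:,:,::-1])
a=b2w(.610,-.166); plan([(*a,.0195,1.675)])
```

```text
at [ 0.6187 -0.1061  0.0401] [-3.1362 -0.0029  1.6748] bd [ 0.6043 -0.1698] w 0.0003 t 12.8 F [-0.3  0.1 -0.2]
0.37 0.58 2.06 -0.005 -0.003 -0.000
--
```

Request:
step_arm:
  increments: "0 0.55 1.2 0 0 0; 0 0 0.85 0 0 0; 0 0 0 0 0 0; 1 0 0 0 0 0; 0.8 0 0 0 0 0"

```text
time: 13.3
tool_pos: [0.6254, -0.0877, 0.0245]
ee_rot: [3.138, -0.0, 1.675]
wrist_force: [0.1, -0.1, -0.5]
width: 0.0011
```

Request:
step_arm:
  increments: "0.7 0 0 0 0 0; 0.7 0 0 0 0 0; 0.7 0 0 0 0 0; 0.5 0 0 0 0 0; 0 0 0 0 0 0"

```text
time: 13.8
tool_pos: [0.6224, -0.0617, 0.0241]
ee_rot: [3.139, -0.0, 1.676]
wrist_force: [-0.2, 0.1, -0.4]
width: 0.0003
```

Run:
```python
from h import *
plan([])
```

```text
at [ 0.6224 -0.0617  0.0241] [ 3.1392e+00 -5.0000e-04  1.6757e+00] bd [ 0.6126 -0.126 ] w 0.0003 t 13.8 F [-0.2  0.1 -0.4]
```

Request:
step_arm:
  increments: "-0.4 0 0 0 0 0; 0 0 0.3 0 0 0; 0 0 0.2 0 0 0; 0 0 0 0 0 0"

```text
time: 14.2
tool_pos: [0.6222, -0.0667, 0.0179]
ee_rot: [3.141, -0.001, 1.674]
wrist_force: [1.5, -0.4, 1.0]
width: 0.0006
```

Request:
step_arm:
  increments: "0.5 0 0 0 0 0; 0.4 0 0 0 0 0; 0.4 0 0 0 0 0; 0.2 0 0 0 0 0; 0 0 0 0 0 0"

```text
time: 14.7
tool_pos: [0.6212, -0.0512, 0.0189]
ee_rot: [3.139, -0.0, 1.675]
wrist_force: [0.5, 0.5, -0.3]
width: 0.0004
```

Run:
```python
from h import *
plan([])
```

```text
at [ 0.6212 -0.0512  0.0189] [ 3.1395e+00 -3.0000e-04  1.6754e+00] bd [ 0.6125 -0.1154] w 0.0004 t 14.7 F [ 0.5  0.5 -0.3]
```

Push 4 mm more, then lift away and look.

Request:
step_arm:
  increments: "0.2 0 0 0 0 0; 0.2 0 0 0 0 0; 0 0 0 0 0 0"

```text
time: 15.0
tool_pos: [0.6208, -0.0475, 0.0189]
ee_rot: [3.139, -0.0, 1.675]
wrist_force: [0.1, -1.0, 0.3]
width: 0.0003
```

Request:
step_arm:
  increments: "-1 0 0 0 0 0; 0 0 -3 0 0 0; 0 0 -5 0 0 0; 0 -3 -4 0 0 0; 0 -4 -2 0 0 0"

```text
time: 15.5
tool_pos: [0.5542, -0.0659, 0.1635]
ee_rot: [3.132, 0.002, 1.675]
wrist_force: [-0.0, -0.2, 0.8]
width: 0.0007
```

Request:
step_arm:
  increments: "-4 -4 0 0 0 0; -4 -4 0 0 0 0; -4 -4 0 0 0 0; 0 0 0 0 0 0; 0 0 0 0 0 0"

```text
time: 16.0
tool_pos: [0.4571, -0.1825, 0.1589]
ee_rot: [3.138, -0.0, 1.672]
wrist_force: [0.3, -0.2, 0.7]
width: 0.0005
```

Run:
```python
from h import *
plan([])
T=snapshot("top"); cv2.imwrite("pics/top4.png",T[:,:,::-1]); o=get_obs(); W=snapshot("wrist"); cv2.imwrite("pics/w5.png",W[:,:,::-1]); np.save("o5.npy",o)
a=cv2.resize(T[155:325,170:405],None,fx=2.6,fy=2.6,interpolation=cv2.INTER_CUBIC)
b=np.zeros((a.shape[0]+0,0,3)) 
cv2.imwrite("pics/c4.png",a[:,:,::-1])
```

```text
at [ 0.4571 -0.1825  0.1589] [ 3.1383e+00 -3.0000e-04  1.6717e+00] bd [ 0.4357 -0.229 ] w 0.0005 t 16.0 F [ 0.3 -0.2  0.7]
```

View pics/c4.png

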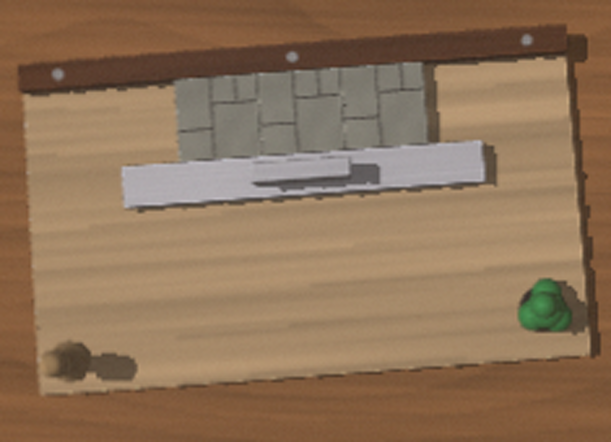

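Run:
```python
from h import *
a=b2w(.518,-.014); plan([(*a,.12,1.675),(*a,.0185,1.675)])
```

```text
at [ 0.458  -0.1811  0.1586] [ 3.1389e+00 -5.0000e-04  1.6752e+00] bd [ 0.4367 -0.2277] w 0.0001 t 16.1 F [ 0.8  0.2 -0.3]
3.56 1.35 0.65 0.000 -0.000 0.000  ;3.56 1.35 0.65 0.000 -0.000 0.000  ;3.56 1.35 0.65 0.000 -0.000 0.000  ;3.56 1.36 0.65 0.000 -0.000 0.000  ;3.56 1.36 0.65 0.000 -0.000 0.000
3.56 1.36 0.64 0.000 -0.000 0.000
--
0.00 -0.00 3.38 0.000 0.000 -0.000  ;0.00 -0.00 3.38 0.000 0.000 -0.000  ;0.00 -0.00 3.38 0.000 0.000 -0.000
--
```

Request:
step_arm:
  increments: "3.56 1.35 0.65 0 0 0; 3.56 1.35 0.65 0 0 0; 3.56 1.35 0.65 0 0 0; 3.56 1.35 0.65 0 0 0; 3.56 1.35 0.65 0 0 0"

```text
time: 16.6
tool_pos: [0.5069, 0.0059, 0.1258]
ee_rot: [3.139, -0.001, 1.678]
wrist_force: [-0.3, -0.6, -0.5]
width: 0.0004
```

Request:
step_arm:
  increments: "3.56 1.35 0.65 0 0 0; 0 0 3.4 0 0 0; 0 0 3.4 0 0 0; 0 0 2.8 0 0 0; 0 0 0 0 0 0"

```text
time: 17.1
tool_pos: [0.5124, 0.0414, 0.0187]
ee_rot: [-3.133, -0.002, 1.678]
wrist_force: [-1.3, -1.0, -1.2]
width: 0.0007
```

Request:
step_arm:
  increments: "0 0 0 0 0 0; 0 0 0 0 0 0"

```text
time: 17.3
tool_pos: [0.5179, 0.04, 0.0257]
ee_rot: [3.136, 0.0, 1.676]
wrist_force: [-0.4, -0.6, 0.8]
width: 0.0005
```

Run:
```python
from h import *
plan([])
```

```text
at [0.5179 0.04   0.0257] [3.1359e+00 3.0000e-04 1.6758e+00] bd [ 0.5192 -0.014 ] w 0.0005 t 17.3 F [-0.4 -0.6  0.8]
```

Request:
step_arm:
  increments: "0 0 0.4 0 0 0; 0 0 0.2 0 0 0; 0 0.6 0 0 0 0; 0 0.5 0 0 0 0; 0 0.4 0 0 0 0"

```text
time: 17.8
tool_pos: [0.5319, 0.0409, 0.018]
ee_rot: [3.139, 0.0, 1.675]
wrist_force: [-0.5, -0.1, 0.6]
width: 0.0007
```

Request:
step_arm:
  increments: "0 0.3 0 0 0 0; 0 0.2 0 0 0 0; 0 0.1 0 0 0 0; 0 0 0 0 0 0; 0 0 0 0 0 0"

```text
time: 18.3
tool_pos: [0.5369, 0.0416, 0.0176]
ee_rot: [3.14, -0.0, 1.675]
wrist_force: [0.5, 0.5, 0.0]
width: 0.0007
```

Run:
```python
from h import *
plan([])
```

```text
at [0.5369 0.0416 0.0176] [ 3.1398e+00 -1.0000e-04  1.6748e+00] bd [ 0.5383 -0.0144] w 0.0007 t 18.3 F [0.5 0.5 0. ]
```

Request:
step_arm:
  increments: "0 0.1 0 0 0 0; 0 0.1 0 0 0 0; 0 0 0 0 0 0"

```text
time: 18.6
tool_pos: [0.5391, 0.0418, 0.0177]
ee_rot: [3.139, -0.0, 1.675]
wrist_force: [0.0, -0.2, -0.4]
width: 0.0004
```

Request:
step_arm:
  increments: "0 0.1 0 0 0 0; 0 0.1 0 0 0 0; 0 0 0 0 0 0"

```text
time: 18.9
tool_pos: [0.5397, 0.0419, 0.0175]
ee_rot: [-3.14, -0.0, 1.675]
wrist_force: [-5.3, -0.9, 3.4]
width: 0.0004
```

Request:
step_arm:
  increments: "0 0.1 0 0 0 0; 0 0.1 0 0 0 0; 0 0.1 0 0 0 0; 0 0 0 0 0 0"

```text
time: 19.3
tool_pos: [0.5398, 0.0419, 0.0174]
ee_rot: [-3.134, -0.0, 1.675]
wrist_force: [-11.7, -1.1, 8.7]
width: 0.0001
```

Request:
step_arm:
  increments: "0 -0.6 0 0 0 0; 0 -0.6 0 0 0 0; 3 0 0 0 0 0; 3 0 0 0 0 0; 0 0 0 0 0 0"

```text
time: 19.8
tool_pos: [0.5259, 0.1035, 0.0178]
ee_rot: [3.138, -0.002, 1.678]
wrist_force: [0.6, -0.2, -0.2]
width: 0.0003
```

Run:
```python
from h import *
plan([])
```

```text
at [0.5259 0.1035 0.0178] [ 3.1376e+00 -1.6000e-03  1.6780e+00] bd [0.5338 0.0483] w 0.0003 t 19.8 F [ 0.6 -0.2 -0.2]
```

Request:
step_arm:
  increments: "0 0.3 0 0 0 0; 0 0.3 0 0 0 0; 0 0.15 0 0 0 0; 0 0.15 0 0 0 0; 0 0 0 0 0 0"

```text
time: 20.3
tool_pos: [0.5337, 0.1007, 0.0176]
ee_rot: [-3.14, 0.0, 1.674]
wrist_force: [-4.3, -1.2, 3.2]
width: 0.0002
```

Request:
step_arm:
  increments: "0 0.1 0 0 0 0; 0 0.1 0 0 0 0; 0 0 0 0 0 0"

```text
time: 20.6
tool_pos: [0.5337, 0.1008, 0.0175]
ee_rot: [-3.136, 0.001, 1.674]
wrist_force: [-9.0, -3.0, 7.7]
width: 0.0008
```

Run:
```python
from h import *
plan([])
```

```text
at [0.5337 0.1008 0.0175] [-3.1362e+00  9.0000e-04  1.6743e+00] bd [0.5413 0.0448] w 0.0008 t 20.6 F [-9.  -3.   7.7]
```

Request:
step_arm:
  increments: "0 -0.7 0 0 0 0; 0 -0.6 0 0 0 0; -4 0 0 0 0 0; -4 0 0 0 0 0; -4 0 0 0 0 0"

```text
time: 21.1
tool_pos: [0.5367, -0.0199, 0.0179]
ee_rot: [3.137, 0.0, 1.676]
wrist_force: [-0.3, 0.2, -0.4]
width: 0.0004
```

Request:
step_arm:
  increments: "0 0 0 0 0 0; 0 0.4 0 0 0 0; 0 0.3 0 0 0 0; 0 0.2 0 0 0 0; 0 0 0 0 0 0"

```text
time: 21.6
tool_pos: [0.5454, -0.0167, 0.0176]
ee_rot: [3.14, -0.0, 1.677]
wrist_force: [0.6, -0.2, -0.5]
width: 0.0006
```

Request:
step_arm:
  increments: "0 0.1 0 0 0 0; 0 0.1 0 0 0 0; 0 0.1 0 0 0 0; 0 0 0 0 0 0"

```text
time: 22.0
tool_pos: [0.5457, -0.0168, 0.0174]
ee_rot: [-3.138, -0.002, 1.675]
wrist_force: [-7.4, 0.9, 4.9]
width: -0.0001
```

Run:
```python
from h import *
plan([])
```

```text
at [ 0.5457 -0.0168  0.0174] [-3.1380e+00 -1.7000e-03  1.6754e+00] bd [ 0.5411 -0.0733] w -0.0001 t 22.0 F [-7.4  0.9  4.9]
```

Request:
step_arm:
  increments: "0 -1.3 0 0 0 0; 0 0 -3 0 0 0; 0 0 -5 0 0 0; -3 2 -4 0 0 0; -4 3 0 0 0 0"

```text
time: 22.5
tool_pos: [0.5948, -0.0812, 0.1439]
ee_rot: [3.124, 0.004, 1.678]
wrist_force: [2.2, -0.1, 0.2]
width: 0.0005
```

Request:
step_arm:
  increments: "-2 2 0 0 0 0; 0 1 0 0 0 0; 0 0 0 0 0 0; 0 0 0 0 0 0; 0 0 0 0 0 0"

```text
time: 23.0
tool_pos: [0.6215, -0.097, 0.1348]
ee_rot: [3.14, -0.001, 1.676]
wrist_force: [-0.5, 0.1, 0.6]
width: 0.0005
```

Run:
```python
from h import *
plan([])
o=get_obs(); W=snapshot("wrist"); cv2.imwrite("pics/w6.png",W[:,:,::-1]); np.save("o6.npy",o)
```

```text
at [ 0.6215 -0.097   0.1348] [ 3.1402e+00 -5.0000e-04  1.6761e+00] bd [ 0.6081 -0.161 ] w 0.0005 t 23.0 F [-0.5  0.1  0.6]
```

View pics/w6.png

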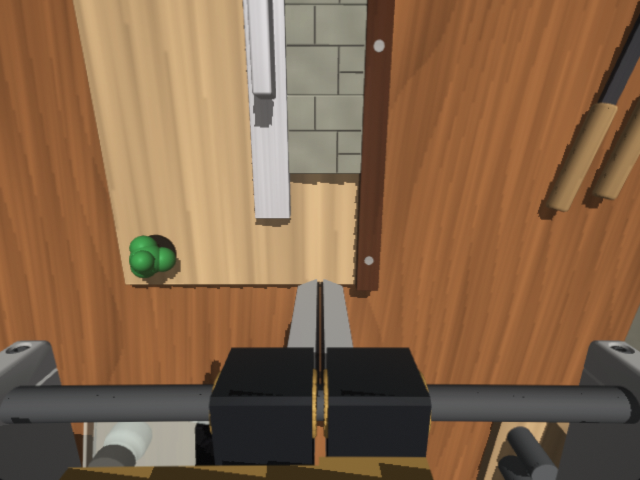

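Request:
step_arm:
  increments: "3.3 0 0 0 0 0; 3.3 0 0 0 0 0; 3 0 0 0 0 0; 0 0 0 0 0 0; 0 0 0 0 0 0"

```text
time: 23.55
tool_pos: [0.6119, -0.002, 0.1354]
ee_rot: [3.139, 0.001, 1.677]
wrist_force: [0.2, 0.5, 0.6]
width: 0.0004
```

Run:
```python
from h import *
np.set_printoptions(precision=4,suppress=True)
o=get_obs(); W=snapshot("wrist"); cv2.imwrite("pics/w7.png",W[:,:,::-1]); print(w2b(*o["tool_pos"][:2]))
cv2.imwrite("pics/c7.png",cv2.resize(W[0:290,220:440],None,fx=2.07,fy=2.07,interpolation=cv2.INTER_CUBIC)[:,:,::-1])
c,m=blobs(W,(10,8,90),(45,45,255),2000,(250,0,420,330))
w=cam("wrist",o)
for k in c:
    P=plane(w,k[:,0],.026); print("row",cv2.minAreaRect((P[:,:2]*1000).astype(np.float32)))
T=cv2.imread("pics/top4.png")[:,:,::-1].copy()
c,m=blobs(T,(0,0,90),(45,50,255),300,(180,180,395,300))
for k in c:
    P=plane(cam("top"),k[:,0],.026); print("row top",cv2.minAreaRect((P[:,:2]*1000).astype(np.float32)))
```

```text
[ 0.6084 -0.0655]
row ((609.6834716796875, 36.55731964111328), (65.15754699707031, 255.7565155029297), 4.222689628601074)
row top ((608.9324340820312, 48.5758171081543), (60.48600769042969, 184.94351196289062), 5.977329254150391)
```

View pics/c7.png

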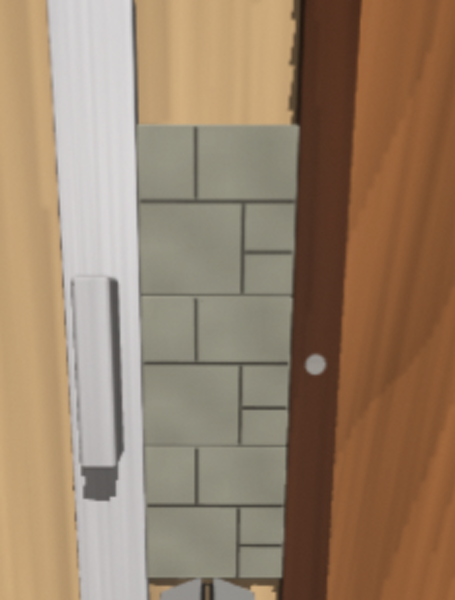

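Run:
```python
from h import *
np.set_printoptions(precision=4,suppress=True)
w=cam("wrist",get_obs())
W=cv2.imread("pics/w7.png")[:,:,::-1]
P=plane(w,[(300,r/2.07) for r in(126,295,445,578)],.026)
v=[w2b(*p[:2])[1] for p in P]; print(np.array(v),np.diff(v))
P=plane(w,[(220+x/2.07,r/2.07) for x,r in((137,130),(297,130),(141,290),(293,290),(145,450),(287,450),(149,572),(283,572))],.026); print(np.array([w2b(*p[:2]) for p in P]))
g=cv2.cvtColor(W,cv2.COLOR_RGB2HSV)
for r in(142,215): print(g[r-5:r+6,300,2], g[r-5:r+6,300,1], g[r-5:r+6,345,2])
T=cv2.imread("pics/top4.png")[:,:,::-1].copy()
c,m=blobs(T,(0,0,90),(45,50,255),300,(180,180,395,300)); print(cv2.contourArea(c[0]), m[180:225,230:340].sum()//255, [ (np.where(m[y,:])[0].min(),np.where(m[y,:])[0].max()) for y in (195,200,205)])
```

```text
[ 0.0756  0.0165 -0.0434 -0.1033] [-0.0591 -0.0599 -0.0599]
[[ 0.5825  0.0743]
 [ 0.6413  0.0743]
 [ 0.5824  0.0183]
 [ 0.6419  0.0183]
 [ 0.5823 -0.0456]
 [ 0.6417 -0.0456]
 [ 0.5826 -0.1005]
 [ 0.6417 -0.1006]]
[138 137 137 137 129 110 149 149 148 148 147] [33 32 32 32 34 32 31 33 31 33 31] [143 142 142 142 134 109 135 140 140 139 139]
[138 136 136 136 127 129 147 147 146 147 147] [31 30 30 32 32 34 33 31 31 31 31] [143 142 142 141 133 111 138 140 139 137 136]
2920.5 3142 [(np.int64(238), np.int64(333)), (np.int64(238), np.int64(333)), (np.int64(239), np.int64(334))]
```

Request:
step_arm:
  increments: "0 0 -4 0 0 0; 0 0 -2 0 0 0; 0 0 0 0 0 0; 0 0 0 0 0 0"

```text
time: 24.0
tool_pos: [0.6122, -0.0038, 0.1947]
ee_rot: [3.139, 0.0, 1.673]
wrist_force: [-0.1, -1.1, 0.2]
width: 0.0006
```

Run:
```python
from h import *
print(get_obs()["time"]); print(close_job())
```

```text
24.0
the job is handed in; nothing more can be done
None
```

The three grey tiles are now one closed row against the stop rail. The straightedge lies rib up along their front edges and spans all three. The job was handed in at 24.0 s, with the gripper clear of everything.

I gripped the straightedge by its rib, turned it parallel to the rail and pushed the tiles to the rail with it. After releasing it, I pushed the tiles together from both ends with the closed fingers. Then I pressed the bar flush at three points, using about 7–12 N at each.

- **Gaps:** the last wrist picture shows tile pitches of 59.1, 59.9 and 59.9 mm, which means no gaps.
- **Alignment:** the row's front and rail edges came out straight to within 0.6 mm. The three press points on the straightedge agreed to 0.2 mm.
- **Disagreement:** a coarser top-view mask measured the row at 185 mm instead of 180. I put this down to the mask including shadow, because the close wrist view showed closed seams.
- **Other things:** the pawn and shrub looked unmoved in the pictures after the pushing. I did not measure them again, and I did not check the tray, jar and column, though the arm never worked near them.

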